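# Fit the igniter's knob and hold it half pressed

## Task

The knob has come off the gas igniter: fit it back on the square spindle, pushed fully home, then press the knob down against the spring about half of the spindle's 20 mm travel (10 mm) and keep holding it there. The program finishes while the robot is still holding the knob half pressed; do not let go or let it run to the bottom at the end. Leave the jar, the bowl and the sieve where they stand.

Things in the scene. Friction and masses are not known exactly. Their poses are not given: they have to be found in the camera images.
- knob: Loose black knob, upright on the shelf, 60 to 130 g, 58 tall (mm). Origin: centre of the underside, z up. Square shoulder 40 x 40, 28 high, sides along x and y; on it a bar grip 40 long (along x), 12 thick (along y), 30 high. Blind square bore 16 x 16, 20 deep, sides along x and y, centred in the underside, its mouth flared 3. Fits the spindle in any of four quarter turns.
- igniter: Gas igniter fixed to the shelf; place and yaw vary. Origin: on the shelf under the spindle's axis, z up. Steel plate 84 wide (mm), 6 thick, from -40 to +150 along its x; grey housing 60 x 60, its collar's top 46 above the shelf, the square spindle standing out of it. At +110 along x a steel lighter holder, 44 across, with a white lighter reaching 126 high.
- spindle_tip (a point): Centre of the top of the spindle, 91 mm above the shelf when up; moves with the spindle. The spindle is 14 x 14 mm square, sides along this frame's x and y (the same as the igniter's), z up; the top 5 mm taper to 9 mm wide. It slides straight down and does not turn.
- spindle_seat (a point): Point on the spindle's axis 20 mm under its tip (71 mm above the shelf when up), moving with it, same axes as the igniter. The origin of a knob pushed fully home lies here, the bore's ceiling resting on the spindle's tip.
- spindle (a joint): How far the spindle is pressed down, m: 0 is up, 0.020 is the bottom stop. A spring pushes it up: it starts to move at about 4.2 N, needs about 7.2 N at 0.010 and 10.2 N at the bottom; it springs back when let go.
- jar: Bystander: lever-top glass jar with a rubber-edged glass lid, 90 mm across, 122 mm high, loose. Origin: centre of its underside.
- bowl: Bystander: blue ceramic bowl, 130 mm across, 55 mm high, loose. Origin: centre of its underside.
- sieve: Bystander: stainless sieve, 130 mm across, 45 mm high, with a handle reaching 185 mm along its +x, loose. Origin: centre of its underside.

How it is judged:
On the way:
1. the knob is fully home on the spindle (z of knob in the frame of spindle_seat between -0.004 and 0.004 m and horizontal distance between knob and spindle_seat below 0.004 m and angle between knob's own z axis and vertical below 0.12 rad and (angle between the x axis of knob and the x axis of spindle_seat, either way round below 0.2 rad or angle between the x axis of knob and the y axis of spindle_seat, either way round below 0.2 rad)), for 0.05 s.
At the end, for the whole second after the job is handed in: The knob is fully home on the spindle (within 4 mm of its seat along and across the axis, upright within 0.12 rad, its bore square with the spindle within 0.2 rad), and the robot's fingers, touching the knob with more than 3 N, keep the spindle pressed 6.5 to 13.5 mm down (all of step 1 and value of joint spindle between 0.0065 and 0.0135 m and contact force between the fingers and knob above 3 N and not (contact force between knob and jar above 0.2 N) and not (contact force between knob and bowl above 0.2 N) and not (contact force between knob and sieve above 0.2 N)); the arm keeps its last pose, push and grip.
It fails at once if the glass jar is moved or tipped (distance of jar from where it was at the start of the episode above 0.03 m or angle between jar's own z axis and vertical above 0.4 rad).
It fails at once if the blue bowl is moved or tipped (distance of bowl from where it was at the start of the episode above 0.03 m or angle between bowl's own z axis and vertical above 0.4 rad).
It fails at once if the sieve is moved or tipped (distance of sieve from where it was at the start of the episode above 0.03 m or angle between sieve's own z axis and vertical above 0.4 rad).
It also fails if it takes over 45 s, if anything falls off the work surface, if the arm or the gripper's body presses on something with over 40 N, if the wrist force passes 120 N, or if a joint passes its speed limit or range.

## Robot

A 6-joint arm with a two-finger parallel gripper is mounted at the origin on the work surface. World frame = base frame: x ahead of the robot, y to its left, z up, the work surface at z = 0. Lengths are in m, angles in rad, forces in N, time in s.
With the tool pointing down it reaches from about 0.375 to 0.975 m from the base axis. Payload 3.8 kg.
Tool frame: the origin (TCP) lies at the very end of the fingers, on their centre line; the grasp point (between the pads) lies bot.hold_point_z behind it (bot.hold_point_z is the distance from the TCP to the grasp point, in m); z points along the fingers, y is the line along which they close (so a half turn about z gives the same grasp; the last joint's range is limited). The gripper opens to 85 mm and grips with 20 to 120 N. Pads are 22 mm wide; open, the fingers measure 114 mm over their backs; the gripper's body (76 mm by 85 mm) begins 54 mm behind the grasp point. The pads swing forward as they close: fully open they stand 13 mm farther back than shut.
Start: joints at [1.302, 0.264, 1.604, -0, 1.274, -0.037], TCP at [0.155, 0.657, 0.231] pointing down, gripper open.
Joint ranges: [-2.63, 2.63], [-0.94, 2.18], [0.31, 2.57], [-1.31, 4.45], [0, 2.66], [-2.55, 2.55]. Speed limits (rad/s): [2.57, 2.57, 3.14, 3.14, 3.14, 3.14].

## Interface

Orientations are given as a rotation vector (axis times angle).
In Python, from workcell import bot gives the robot as it stands.
- The arm moves only by the tool pendant, called after "Request:" as name(argument=value, ...) on one line, values as JSON. Schema: {"type":"object","properties":{"moves":{"type":"array","items":{"type":"array","items":{"type":"number"},"minItems":4,"maxItems":4},"minItems":1,"maxItems":5},"jaw":{"type":"number"},"grip_n":{"type":"number"},"only":{"type":"string"},"quiet":{"type":"boolean"},"lines":{"type":"string"}},"required":["moves"],"additionalProperties":false}. moves is a list of rows, 1 to 5 of them, each of 4 numbers: dx, dy, dz in shares of the most that a row can go, 1 being 62.5 mm, then a turn about the tool's z in units of 0.2 rad; each row shifts and turns the commanded pose from where the row before left it, along the tool's axes as they then stand; what a row does not reach is not made up. A row lasts 1/8 s, in which the tool goes at most 0.0625 m and 0.188 rad, less where a joint would pass 70% of its speed; a pose out of reach is approached as far as the arm can. jaw is the opening from 0.0 (shut) to 1.0 (fully open), set as the call begins (left out keeps the last). The fingers move at their own pace and stop on an object; grip_n is the grip in N (left out, the last holds). Time passes only in rows, so rows that do not move let the fingers close. The tool returns the time, the measured TCP pose, the force, the opening and the grip force at its end. only (a regular expression) keeps the lines of the reply that match it, lines (a string "A,B") keeps lines A to B, and quiet returns only ok. Input that does not fit is refused with a message, and nothing moves.
- bot.read_state(): the state, without advancing time (a new reading comes with each control period).
- bot.read_camera(name): name is "scene" or "top" or "wrist"; returns the picture (400x640x3 uint8, red, green, blue); there is no depth.
- bot.camera_info(name): a dict with "intrinsics" (3x3 intrinsics, pixels), "extrinsics" (4x4, takes a point from camera to world coordinates). Camera axes: x right, y down, z forward; pixel columns grow to the right and rows downward; lengths in m; the calibration is good to about 2 mm. The wrist camera is an equidistant fisheye: a pixel r from the principal point sees the ray r / f radians off the axis. A picture is of the moment at which its call begins: read the wrist's pose just before it. camera_info takes no time and is no camera call; for the wrist camera it gives the pose at the moment of the call.
- bot.finish_job(): hands the job in; it is judged then, once.
The state is a dict: "time": time; "q": joint angles; "joint_vel": joint speeds; "joint_torque": joint torques, N m; "tool_pos": TCP position; "tcp_rot": TCP orientation; "wrist_force": force on the tool from outside, world axes, zero at the start; "torque": the same for the moment, N m; "width": opening from 0.0 (shut) to 1.0 (fully open); "grip_force": force on a finger pad.
Only numpy, scipy, OpenCV 4.12 (cv2) and the standard library are available. Lean on these libraries where they do the work, as an engineer would, in place of code of your own. Each camera call takes 0.05 s, during which the arm holds its last target. There are 200 camera calls.

## Working session

There is one attempt and no reset: what is moved stays moved. The work goes in short steps, Python scripts to look and compute and a tool call to move; the robot and the scene stay as the last step left them, time stands still between calls to the robot, and variables do not carry over. Pictures are saved under pics/ and viewed, at most 10 in all, crops included, and the job is handed in when it is done.

```bash
ls; mkdir -p pics
```

Run:
```python
from workcell import bot
import cv2,numpy as np
np.set_printoptions(precision=4,suppress=True)
for n in ("top","scene"):
    i=bot.camera_info(n);print(n,np.array(i["intrinsics"]),np.array(i["extrinsics"]))
    cv2.imwrite(f"pics/{n}0.png",bot.read_camera(n)[:,:,::-1])
i=bot.camera_info("wrist");print(np.array(i["intrinsics"]),np.array(i["extrinsics"]))
print(bot.read_state(),bot.hold_point_z)
```

```text
pics
workcell.py
top [[391.8449   0.     321.5776]
 [  0.     391.8449 194.9135]
 [  0.       0.       1.    ]] [[-0.006  -0.9969  0.0787  0.5051]
 [-1.      0.0064  0.0048 -0.0062]
 [-0.0053 -0.0786 -0.9969  1.3757]
 [ 0.      0.      0.      1.    ]]
scene [[419.8018   0.     321.7176]
 [  0.     419.8018 191.3978]
 [  0.       0.       1.    ]] [[-0.7673  0.3615 -0.5297  1.3158]
 [ 0.6413  0.4394 -0.629   0.8492]
 [ 0.0054 -0.8223 -0.569   0.8342]
 [ 0.      0.      0.      1.    ]]
[[309.7069   0.     321.1057]
 [  0.     309.7069 197.871 ]
 [  0.       0.       1.    ]] [[ 0.2298  0.9367  0.2643  0.0871]
 [ 0.9732 -0.2205 -0.0645  0.6726]
 [-0.0021  0.2721 -0.9623  0.3727]
 [ 0.      0.      0.      1.    ]]
{'time': 0.1, 'q': array([ 1.3021,  0.2647,  1.6053, -0.    ,  1.2737, -0.0369]), 'joint_vel': array([ 0.0001, -0.0021, -0.0012, -0.0001,  0.0007, -0.0006]), 'joint_torque': array([  0.0007, -51.6698, -36.8595,  -0.    ,   0.0062,  -0.    ]), 'tool_pos': array([0.1549, 0.6563, 0.2301]), 'tcp_rot': array([-0.3631, -3.1203,  0.0033]), 'wrist_force': array([ 0.4914, -0.5934,  0.2741]), 'torque': array([-0.0089, -0.0251, -0.0381]), 'grip_force': 0.0, 'width': 0.9986150802846531} 0.0187
```

View pics/top0.png

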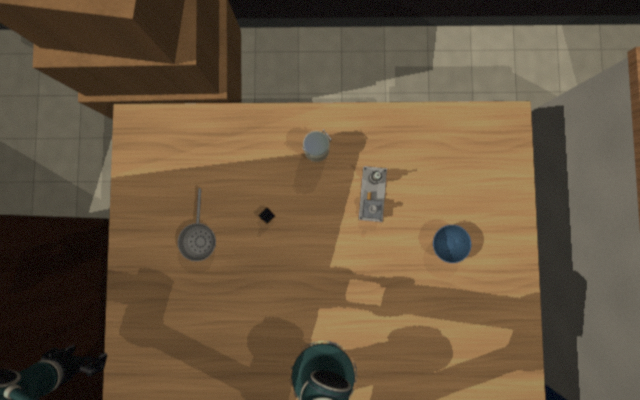

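View pics/scene0.png

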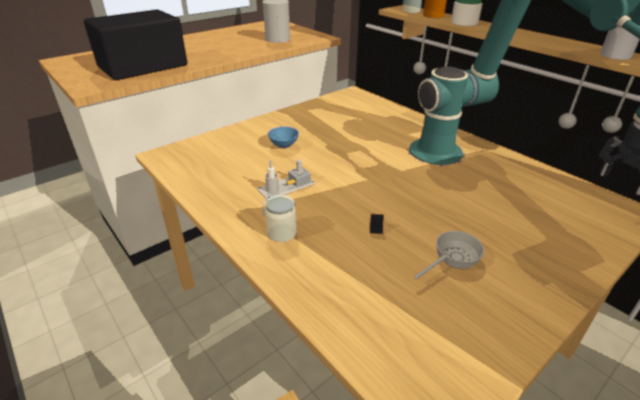

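The top view shows the knob at (267,215), the spindle near (373,208), the lighter at (377,175), the jar at (317,145), the bowl at (452,243) and the sieve at (197,242). The scene view shows the knob at (377,223) and the igniter at about (290,180).

Create h.py:
```python
from workcell import bot
import cv2,numpy as np
from scipy.spatial.transform import Rotation as R
np.set_printoptions(precision=4,suppress=True)
def ray(name,uv,info=None):
    i=info or bot.camera_info(name);K=np.array(i["intrinsics"]);E=np.array(i["extrinsics"])
    d=np.array([(uv[0]-K[0,2])/K[0,0],(uv[1]-K[1,2])/K[1,1]])
    if name=="wrist":
        r=np.linalg.norm(d)+1e-12; v=np.r_[d/r*np.sin(r),np.cos(r)]
    else: v=np.r_[d,1]/np.linalg.norm(np.r_[d,1])
    return E[:3,3],E[:3,:3]@v
def plane(o,d,z): return o+d*(z-o[2])/d[2]
def meet(rays):
    A=sum(np.eye(3)-np.outer(d,d) for o,d in rays);b=sum((np.eye(3)-np.outer(d,d))@o for o,d in rays)
    p=np.linalg.solve(A,b);return p,[np.linalg.norm(np.cross(p-o,d)) for o,d in rays]
def tool():
    s=bot.read_state();return np.array(s["tool_pos"]),R.from_rotvec(s["tcp_rot"]).as_matrix()
def totool(p):
    t,M=tool();return M.T@(np.array(p)-t)
```

Run:
```python
from h import *
print(tool()[1])
k=meet([ray("top",(267,215)),ray("scene",(377,223))]);print("knob",k)
for n,uv,z in(("knob",(267,215),.05),("spin",(373,208),.09),("lighter",(377,175),.126),("jar",(317,145),.12),("bowl",(452,243),.03),("sieve",(197,242),.03)):
    print(n,plane(*ray("top",uv),z))
print(totool([0.49,.135,.23]))
i=bot.camera_info("wrist");E=np.array(i["extrinsics"]);t,M=tool();print(M.T@(E[:3,3]-t),M.T@E[:3,:3])
```

```text
[[-0.9733  0.2296 -0.0005]
 [ 0.2296  0.9733 -0.002 ]
 [ 0.     -0.0021 -1.    ]]
knob (array([0.5419, 0.1906, 0.0244]), [np.float64(0.002153189601497277), np.float64(0.0021531896014972056)])
knob [0.5427 0.1853 0.05  ]
spin [ 0.5623 -0.1683  0.09  ]
lighter [ 0.6666 -0.1784  0.126 ]
jar [0.7668 0.0138 0.12  ]
bowl [ 0.4441 -0.4428  0.03  ]
sieve [0.4525 0.4272 0.03  ]
[-0.4459 -0.4304  0.0009]
[ 0.0697 -0.     -0.1427] [[-0.0001 -0.9623 -0.2721]
 [ 1.     -0.0001 -0.0001]
 [ 0.     -0.2721  0.9623]]
```
Camera sits at tool +x 0.07, looks towards -x. So with tool x = world -x mostly, camera is nearer the base, looking forward. 

Units first: shifts go in shares of 62.5 mm and turns go in units of 0.2 rad. So -0.0483 m is -0.7728, -0.0369 m is -0.5904.

Request:
pendant(moves=[[-0.7728, -0.5904, 0, 0], [-0.7728, -0.5904, 0, 0], [-0.7728, -0.5904, 0, 0], [-0.7728, -0.5904, 0, 0], [-0.7728, -0.5904, 0, 0]])

```text
time: 0.72
tool_pos: [0.3484, 0.42, 0.2309]
tcp_rot: [-0.363, -3.12, 0.001]
wrist_force: [0.0, 2.0, 0.4]
width: 1.003
grip_force: 0.0
```

Request:
pendant(moves=[[-0.7728, -0.5904, 0, 0], [-0.7728, -0.5904, 0, 0], [-0.7728, -0.5904, 0, 0], [-0.6128, -0.5904, 0, 0], [0, 0, 0, 0]])

```text
time: 1.35
tool_pos: [0.4936, 0.233, 0.2308]
tcp_rot: [-0.372, -3.119, 0.002]
wrist_force: [0.1, -0.2, -1.1]
width: 1.001
grip_force: 0.0
```

Run:
```python
from h import *
import pickle
i=bot.camera_info("wrist");im=bot.read_camera("wrist");pickle.dump((i,im),open("w1.pkl","wb"))
cv2.imwrite("pics/w1.png",im[:,:,::-1]);print(tool()); print(totool([.5427,.187,.06]))
```

```text
(array([0.4926, 0.2346, 0.2308]), array([[-0.9724,  0.2334, -0.0011],
       [ 0.2334,  0.9724, -0.0002],
       [ 0.001 , -0.0004, -1.    ]]))
[-0.06   -0.0345  0.1707]
```

View pics/w1.png

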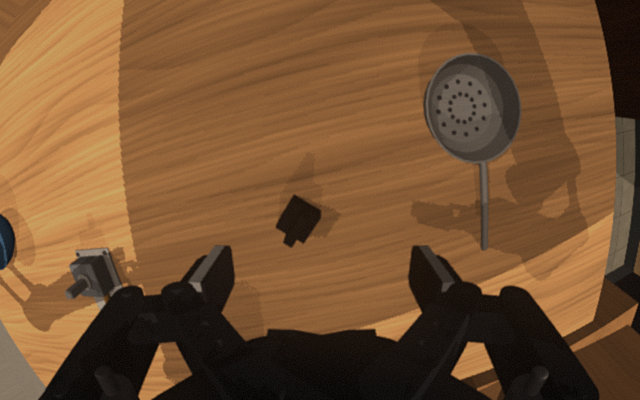

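The wrist view shows the knob at (299,220) with its bar toward (291,240), the sieve at (472,107) and the igniter at (95,272), all clear of the fingers. I'll zoom in on the knob with its brightness raised.

Run:
```python
from h import *
import pickle
i,im=pickle.load(open("w1.pkl","rb"))
c=im[180:260,250:350].astype(float)
c=np.clip(c*4,0,255).astype(np.uint8)
t=np.clip(bot.read_camera("top")[195:235,240:290].astype(float)*4,0,255).astype(np.uint8)
c=cv2.resize(c,None,fx=5,fy=5,interpolation=cv2.INTER_CUBIC)
t=cv2.resize(t,(250,200),interpolation=cv2.INTER_CUBIC)
o=np.zeros((400,760,3),np.uint8);o[:,:500]=c;o[:200,505:755]=t
cv2.imwrite("pics/k1.png",o[:,:,::-1])
```

```text
(no output)
```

View pics/k1.png

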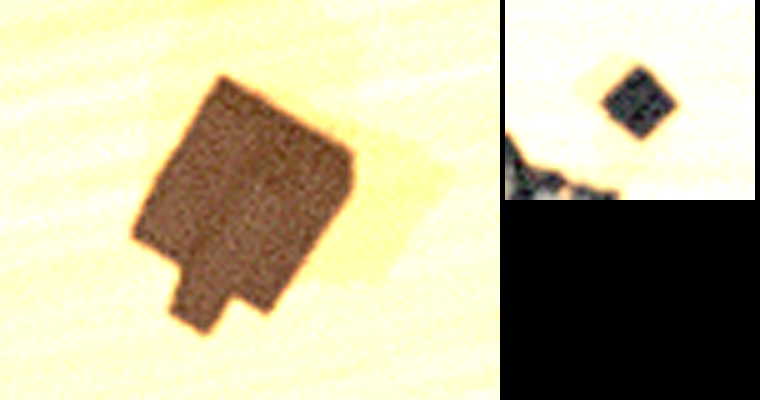

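The crop shows the knob's shoulder outline with corners at (294.4,195), (320.4,210.4), (304,242.6) and (276.4,227). The far end of the bar top is at (284,242) and (291.4,247), so the bar runs toward the lower left.

Run:
```python
from h import *
import pickle
i,im=pickle.load(open("w1.pkl","rb"))
P=lambda u,z:plane(*ray("wrist",u,i),z)
A=P((294.4,195),0);B=P((320.4,210.4),0);C=P((304,242.6),.028);D=P((276.4,227),.028);e=P((284,242),.058);f=P((291.4,247),.058)
for a,b in((A,B),(C,D),(e,f),(A,D),(B,C)):
    v=b-a;print(np.linalg.norm(v[:2]),np.degrees(np.arctan2(v[1],v[0])))
print("centre",(A+B+C+D)/4,"barend",(e+f)/2)
# top camera outline
t=bot.read_camera("top")[195:235,240:290].max(2)
m=((t<35)*255).astype(np.uint8);cs,_=cv2.findContours(m,0,2)
for c in cs:print(cv2.minAreaRect(c))
```

```text
0.03834354648802382 44.55627366372697
0.03864972779092627 -135.11306660622228
0.010124406158374417 39.60564017961809
0.03810380865318966 -45.76206557808919
0.03788028649300906 -45.30180159652597
centre [0.5439 0.1924 0.014 ] barend [0.5564 0.179  0.058 ]
((17.235849380493164, 38.924530029296875), (7.28010892868042, 1.923047661781311), 15.945395469665527)
((2.8192296028137207, 35.30384826660156), (13.418987274169922, 8.068933486938477), 37.87498474121094)
((26.500003814697266, 20.500001907348633), (9.899494171142578, 9.899494171142578), 45.0)
```

In the tool's units: 0.04 m is 0.64, -0.03 m is -0.48, 0.186 rad is 0.93.

Request:
pendant(moves=[[-0.48, -0.224, 0.64, 0], [-0.464, -0.2352, 0.64, 0], [0, 0, 0, 0.925], [0, 0, 0, 0.93], [0, 0, 0, 0.93]])

```text
time: 2.12
tool_pos: [0.542, 0.1964, 0.1508]
tcp_rot: [-1.212, -2.897, 0.001]
wrist_force: [-0.1, 0.7, -0.1]
width: 0.999
grip_force: 0.0
```

Request:
pendant(moves=[[0, 0, 0, 0], [0, 0, 0, 0]])

```text
time: 2.38
tool_pos: [0.5424, 0.1957, 0.1512]
tcp_rot: [-1.2, -2.903, -0.0]
wrist_force: [0.6, -0.2, -0.1]
width: 1.001
grip_force: 0.0
```

Run:
```python
from h import *
import pickle
print(tool(),bot.read_state()["q"])
i=bot.camera_info("wrist");im=bot.read_camera("wrist");pickle.dump((i,im),open("w2.pkl","wb"))
cv2.imwrite("pics/w2.png",np.clip(im[100:400,160:480].astype(float)[:,:,::-1]*2.5,0,255).astype(np.uint8).repeat(2,0).repeat(2,1))
```

```text
(array([0.5424, 0.1957, 0.1512]), array([[-0.708 ,  0.7062, -0.0001],
       [ 0.7062,  0.708 ,  0.0001],
       [ 0.0002, -0.    , -1.    ]])) [ 0.303   0.143   1.9016  0.0001  1.097  -0.4838]
```

View pics/w2.png

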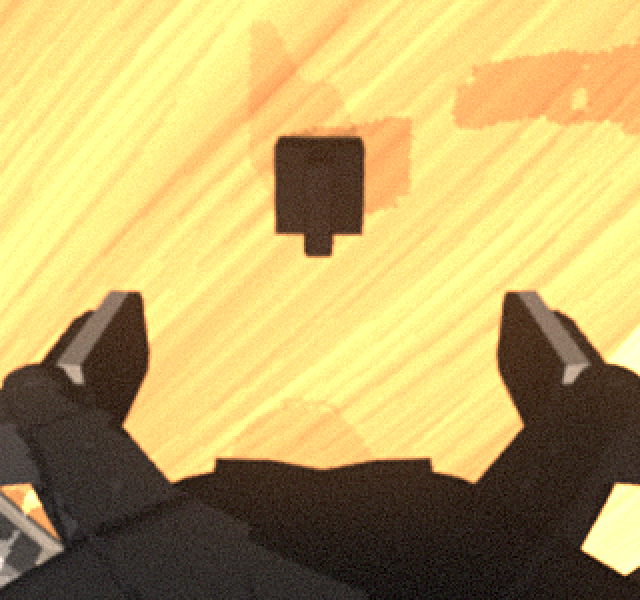

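The wrist view shows the knob square with the fingers. Its shoulder spans columns 297.5 to 341.5 with the far edge at row 217, and the far end of the bar is at (312.5–326, 227.5).

Run:
```python
from h import *
import pickle
i,_=pickle.load(open("w1.pkl","rb"));j,_=pickle.load(open("w2.pkl","rb"))
for n,a,b in(("barend",(287.7,244.5),(319.3,227.7)),("shL",(276.4,227),(297.5,217)),("shR",(304,242.6),(341.5,217))):
    p,r=meet([ray("wrist",a,i),ray("wrist",b,j)]);print(n,p,r)
P=lambda u,z:plane(*ray("wrist",u,j),z)
for u,z in(((297.5,217),.028),((341.5,217),.028),((319.3,227.7),.058),((312.5,227.6),.058),((326,227.6),.058),((298,168.5),0),((341.5,168.5),0)):print(P(u,z),totool(P(u,z)))
```

```text
barend [0.5574 0.1783 0.0561] [np.float64(0.00034602859351635245), np.float64(0.0003460285935163125)]
shL [0.5428 0.1652 0.0313] [np.float64(0.0008561332581901243), np.float64(0.0008561332581901167)]
shR [0.5739 0.1909 0.0211] [np.float64(0.0004976156269994336), np.float64(0.000497615626999563)]
[0.5438 0.1634 0.028 ] [-0.0235 -0.0219  0.1233]
[0.572  0.1918 0.028 ] [-0.0235  0.0182  0.1233]
[0.557  0.1785 0.058 ] [-0.0222 -0.0018  0.0933]
[0.553  0.1746 0.058 ] [-0.0221 -0.0074  0.0933]
[0.5608 0.1824 0.058 ] [-0.0221  0.0036  0.0933]
[0.5151 0.1908 0.    ] [ 0.0161 -0.0227  0.1513]
[0.5448 0.2205 0.    ] [0.0161 0.0193 0.1513]
```

Request:
pendant(moves=[[-0.048, -0.0288, 0.64, 0], [0, 0, 0.64, 0], [0, 0, 0.48, 0], [0, 0, 0.144, 0], [0, 0, 0, 0]])

```text
time: 3.05
tool_pos: [0.5436, 0.1914, 0.0322]
tcp_rot: [-1.206, -2.9, 0.001]
wrist_force: [0.6, -0.3, -0.1]
width: 0.997
grip_force: 0.0
```

Request:
pendant(moves=[[0, 0, 0, 0], [0, 0, 0, 0], [0, 0, 0, 0], [0, 0, 0, 0]], jaw=0, grip_n=70)

```text
time: 3.55
tool_pos: [0.544, 0.1914, 0.0327]
tcp_rot: [1.207, 2.9, 0.001]
wrist_force: [0.6, -0.0, 0.0]
width: 0.146
grip_force: 0.6
```

Request:
pendant(moves=[[0, 0, 0, 0], [0, 0, 0, 0], [0, 0, 0, 0], [0, 0, 0, 0]], jaw=0, grip_n=70)

```text
time: 4.05
tool_pos: [0.5444, 0.1915, 0.0329]
tcp_rot: [1.207, 2.9, 0.001]
wrist_force: [1.0, 0.6, 5.4]
width: 0.129
grip_force: 69.4
```

Request:
pendant(moves=[[0, 0, -0.48, 0], [0, 0, -0.8, 0], [0, 0, -0.96, 0], [0, 0, -0.96, 0], [0, 0, 0, -0.85]])

```text
time: 4.68
tool_pos: [0.547, 0.1922, 0.2386]
tcp_rot: [0.947, 2.986, 0.009]
wrist_force: [0.0, -0.4, -1.2]
width: 0.124
grip_force: 68.6
```

Request:
pendant(moves=[[0, 0, 0, -0.85], [0, 0, 0, -0.85], [0, 0, 0, -0.9], [0, 0, 0, 0]])

```text
time: 5.18
tool_pos: [0.5429, 0.191, 0.2309]
tcp_rot: [-0.158, -3.135, 0.001]
wrist_force: [0.3, -0.1, -1.6]
width: 0.126
grip_force: 68.5
```

Run:
```python
from h import *
print(tool(),totool([.62,-.12,.233]),totool([.62,-.168,.233]),bot.read_state()["q"])
```

```text
(array([0.5429, 0.191 , 0.2309]), array([[-0.9949,  0.1006, -0.0024],
       [ 0.1006,  0.9949, -0.0008],
       [ 0.0023, -0.001 , -1.    ]])) [-0.108  -0.3016 -0.002 ] [-0.1128 -0.3494 -0.002 ] [ 0.295   0.0787  1.8199 -0.0001  1.2455 -1.175 ]
```

In the tool's units: -0.05 m is -0.8, -0.018 m is -0.288.

Request:
pendant(moves=[[-0.288, -0.8, 0, 0], [-0.288, -0.8, 0, 0], [-0.288, -0.8, 0, 0], [-0.288, -0.8, 0, 0], [-0.288, -0.8, 0, 0]])

```text
time: 5.8
tool_pos: [0.6085, -0.068, 0.2315]
tcp_rot: [-0.161, -3.136, -0.0]
wrist_force: [0.2, -0.5, -1.8]
width: 0.126
grip_force: 68.7
```

Request:
pendant(moves=[[-0.288, -0.832, 0, 0], [0, 0, 0, 0], [0, 0, 0, 0]])

```text
time: 6.18
tool_pos: [0.6209, -0.1199, 0.2313]
tcp_rot: [-0.16, -3.136, -0.001]
wrist_force: [-0.1, 0.7, -1.5]
width: 0.126
grip_force: 68.8
```

Run:
```python
from h import *
import pickle
i=bot.camera_info("wrist");im=bot.read_camera("wrist");pickle.dump((i,im),open("w3.pkl","wb"))
print(tool());cv2.imwrite("pics/w3.png",im[:,:,::-1])
```

```text
(array([ 0.6209, -0.1192,  0.2315]), array([[-0.995 ,  0.1001, -0.0014],
       [ 0.1001,  0.995 ,  0.0009],
       [ 0.0015,  0.0007, -1.    ]]))
```

View pics/w3.png

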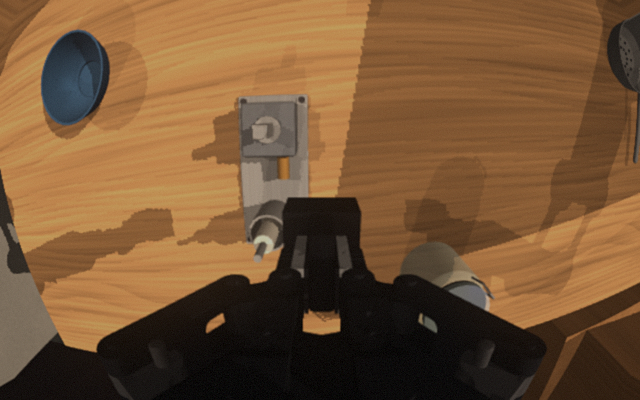

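The wrist view shows the knob held and level, with the igniter plate at columns 238–309. The spindle tip is near (260,132), the collar at (268,129) and the lighter tip at (260,255). I'll take a second view from directly over the spindle.

Request:
pendant(moves=[[0, -0.72, 0, 0], [0, 0, 0, 0], [0, 0, 0, 0]])

```text
time: 6.6
tool_pos: [0.6169, -0.1633, 0.2322]
tcp_rot: [-0.155, -3.137, -0.001]
wrist_force: [-0.4, -0.1, -0.5]
width: 0.128
grip_force: 69.0
```

Run:
```python
from h import *
import pickle
i=bot.camera_info("wrist");im=bot.read_camera("wrist");pickle.dump((i,im),open("w4.pkl","wb"))
print(tool())
a=pickle.load(open("w3.pkl","rb"))[1][85:175,225:325];b=im[75:175,270:370]
o=np.zeros((400,800,3),np.uint8)
o[:360,:400]=cv2.resize(a,None,fx=4,fy=4,interpolation=cv2.INTER_CUBIC);o[:,400:]=cv2.resize(b,None,fx=4,fy=4,interpolation=cv2.INTER_CUBIC)
cv2.imwrite("pics/s1.png",o[:,:,::-1])
```

```text
(array([ 0.617 , -0.1631,  0.2322]), array([[-0.9952,  0.0978, -0.0002],
       [ 0.0978,  0.9952,  0.0007],
       [ 0.0002,  0.0006, -1.    ]]))
```

View pics/s1.png

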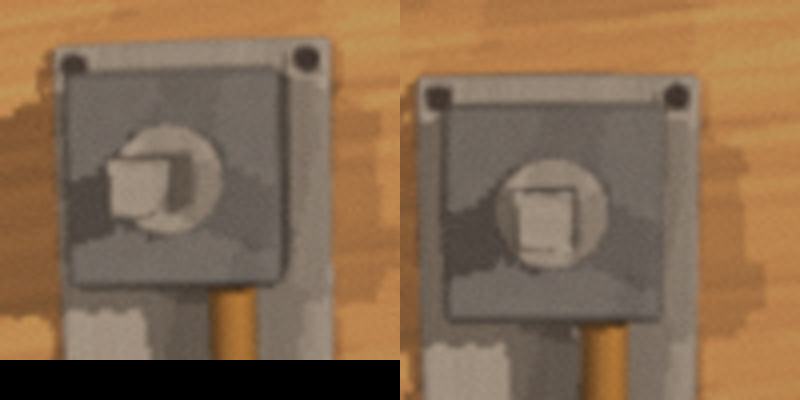

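The right-hand view, taken over the spindle, shows the spindle's top centred at (306.3,130.3), the collar at (308,128.5) and the plate's edges vertical. In the earlier view they are at (259.3,131.8) and (266.5,130).

Run:
```python
from h import *
import pickle
i,_=pickle.load(open("w3.pkl","rb"));j,_=pickle.load(open("w4.pkl","rb"))
L=lambda u,v:(225+u/4,85+v/4)
Q=lambda u,v:(270+(u-400)/4,75+v/4)
for n,a,b,z in(("tip",(137,187),(545,221),.088),("collar",(167,180),(552,214),.046)):
    a=ray("wrist",L(*a),i);b=ray("wrist",Q(*b),j);print(n,*meet([a,b]),plane(*a,z),plane(*b,z))
P=lambda u,z:plane(*ray("wrist",Q(*u),j),z)
for n,a,b,z in(("plateL",(418,80),(421,398),.006),("plateR",(698,79),(694,398),.006),("plateTop",(418,79),(698,77),.006),("houseTop",(445,105),(662,106),.04),("houseBot",(450,320),(660,321),.04),("hL",(445,105),(450,320),.04),("hR",(663,106),(660,320),.04),("screws",(438,98),(677,97),.007)):
    A=P(a,z);B=P(b,z);v=B-A;print(n,np.linalg.norm(v),np.degrees(np.arctan2(v[1],v[0])),(A+B)/2)
M=tool()[1];print("tool y ang",np.degrees(np.arctan2(M[1,1],M[0,1])))
```

```text
tip [ 0.5624 -0.1715  0.0885] [np.float64(7.175518783945255e-05), np.float64(7.175518783927368e-05)] [ 0.5623 -0.1716  0.088 ] [ 0.5625 -0.1715  0.088 ]
collar [ 0.563  -0.1716  0.0472] [np.float64(3.61422167473352e-05), np.float64(3.6142216747280674e-05)] [ 0.563  -0.1718  0.046 ] [ 0.563  -0.1717  0.046 ]
plateL 0.09640305956820945 -6.2981729810214535 [ 0.5683 -0.2141  0.006 ]
plateR 0.09618834826778735 -5.775176911783953 [ 0.5767 -0.1316  0.006 ]
plateTop 0.08241785086376155 84.29168788714755 [ 0.5242 -0.1677  0.006 ]
houseTop 0.057988152786895814 83.5951614057044 [ 0.5338 -0.1686  0.04  ]
houseBot 0.05734101824764313 83.8568704307131 [ 0.5921 -0.1743  0.04  ]
hL 0.05873109936539677 -5.220735904726431 [ 0.5598 -0.2001  0.04  ]
hR 0.058187899013923995 -6.115938152172672 [ 0.566  -0.1426  0.04  ]
screws 0.07014715566544094 84.1361710817334 [ 0.5302 -0.1684  0.007 ]
tool y ang 84.38858020699537
```

Run:
```python
from h import *
import pickle
j,im=pickle.load(open("w4.pkl","rb"))
g=im.max(2).astype(int)
for c in (300,312,345,352):print(c,g[186:206,c])
for r in (204,):print(r,g[r,276:292],g[r,352:370])
t,M=tool()
for c,r in((284,198),(360,198)):
    for z in (.031,.033,.035): print(c,z,totool(plane(*ray("wrist",(c,r),j),t[2]-z)))
print(totool([.5627,-.1716,.15]),M)
```

```text
300 [143 144 144 145 142 143 141 145 146 148 137  85  37  24  29  30  35  32
  27  30]
312 [143 142 142 144 146 144 143 142 146 145 138  80  35  27  28  30  31  36
  26  27]
345 [168 167 167 168 166 165 170 184 186 191 177 106  41  25  30  30  28  30
  33  24]
352 [186 185 185 186 184 186 188 188 184 190 182 110  41  25  33  31  32  32
  30  32]
204 [124 133 152 153 158 158 157 157 134  84  42  33  38  33  33  33] [ 30  30  25  30  28  58 138 172 181 181 180 180 177 179 177 156 127 119]
284 0.031 [ 0.0206 -0.0218  0.031 ]
284 0.033 [ 0.02   -0.0221  0.033 ]
284 0.035 [ 0.0195 -0.0223  0.035 ]
360 0.031 [0.0206 0.0227 0.031 ]
360 0.033 [0.02   0.0229 0.033 ]
360 0.035 [0.0194 0.0232 0.035 ]
[ 0.0532 -0.0138  0.0822] [[-0.9952  0.0978 -0.0002]
 [ 0.0978  0.9952  0.0007]
 [ 0.0002  0.0006 -1.    ]]
```

Request:
pendant(moves=[[0.44, -0.112, 0, 0], [0.4, -0.1088, 0, 0], [0, 0, 0.48, 0], [0, 0, 0.48, 0], [0, 0, 0.48, 0]])

```text
time: 7.28
tool_pos: [0.5636, -0.1718, 0.1418]
tcp_rot: [0.153, 3.137, 0.0]
wrist_force: [-0.4, -0.5, -1.7]
width: 0.123
grip_force: 69.0
```

Request:
pendant(moves=[[0, 0, 0, 0], [0, 0, 0, 0]])

```text
time: 7.52
tool_pos: [0.5642, -0.1727, 0.1434]
tcp_rot: [0.154, 3.136, -0.0]
wrist_force: [0.0, 0.2, -1.0]
width: 0.125
grip_force: 69.0
```

Run:
```python
from h import *
t,M=tool();print(t,totool([.5627,-.1716,.1]),bot.read_state()["wrist_force"],np.degrees(np.arctan2(M[1,1],M[0,1])))
```

```text
[ 0.5642 -0.1727  0.1434] [0.0017 0.001  0.0434] [ 0.0366  0.1806 -1.0361] 84.39089532591115
```

In the tool's units: 0.001 m is 0.016, 0.01 m is 0.16.

Request:
pendant(moves=[[0.016, 0.016, 0.16, 0], [0, 0, 0.128, 0], [0, 0, 0.112, 0], [0, 0, 0.096, 0], [0, 0, 0, 0]])

```text
time: 8.15
tool_pos: [0.5622, -0.1721, 0.1106]
tcp_rot: [-0.155, -3.137, -0.0]
wrist_force: [-0.5, -0.5, -1.3]
width: 0.124
grip_force: 69.0
```

Request:
pendant(moves=[[0, 0, 0.08, 0], [0, 0, 0.08, 0], [0, 0, 0, 0], [0, 0, 0, 0]])

```text
time: 8.65
tool_pos: [0.5628, -0.1723, 0.1019]
tcp_rot: [0.155, 3.137, -0.0]
wrist_force: [-0.6, -0.2, 2.9]
width: 0.127
grip_force: 69.7
```

Request:
pendant(moves=[[0, 0, 0.064, 0], [0, 0, 0.064, 0], [0, 0, 0, 0], [0, 0, 0, 0]])

```text
time: 9.15
tool_pos: [0.5629, -0.1723, 0.0936]
tcp_rot: [0.155, 3.137, -0.0]
wrist_force: [-0.6, -0.9, 4.9]
width: 0.126
grip_force: 69.9
```

Request:
pendant(moves=[[0, 0, 0.032, 0], [0, 0, 0, 0], [0, 0, 0, 0]])

```text
time: 9.52
tool_pos: [0.5629, -0.1723, 0.0917]
tcp_rot: [0.155, 3.137, -0.0]
wrist_force: [-2.1, 0.8, 4.8]
width: 0.125
grip_force: 69.9
```

Run:
```python
from h import *
F=[];ims=[]
for k in range(12):
    im=bot.read_camera("wrist");s=bot.read_state();F.append(s["wrist_force"])
print(np.mean(F,0),np.std(F,0),s["tool_pos"])
a=bot.read_camera("scene")[150:210,250:330]
o=np.zeros((600,640,3),np.uint8);o[:240,:320]=cv2.resize(a,None,fx=4,fy=4,interpolation=cv2.INTER_CUBIC)
o[240:600]=cv2.resize(im[100:280,180:500],None,fx=2,fy=2)
o=np.clip(o*1.6,0,255).astype(np.uint8)
cv2.imwrite("pics/end1.png",o[:,:,::-1])
```

```text
[-1.0463 -0.1083  5.8516] [0.6202 0.619  0.511 ] [ 0.5629 -0.1723  0.0918]
```

View pics/end1.png

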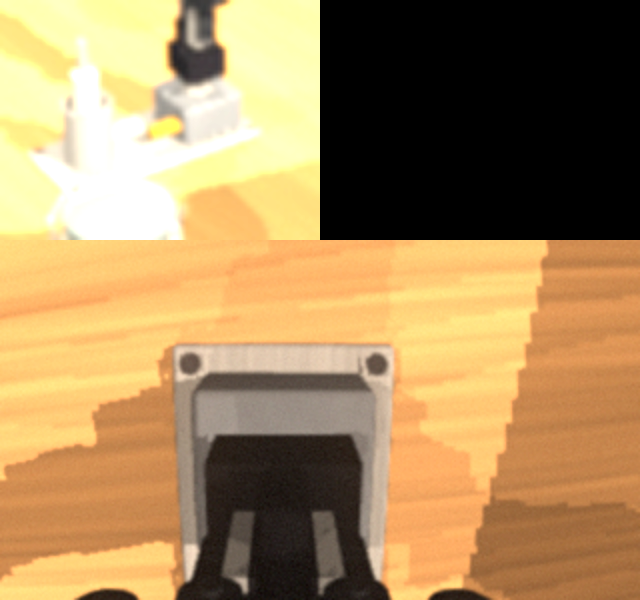

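The pictures show the knob level and square over the housing, its near edge at rows 435–460 of the crop, and nothing else has been touched. The mean force plus the knob's weight comes to about 7.1 N, which means about 10 mm pressed; the height suggests up to 12 mm. I'll ease up slightly to sit mid-window.

In the tool's units: -0.0008 m is -0.0128.

Request:
pendant(moves=[[0, 0, -0.0128, 0], [0, 0, 0, 0], [0, 0, 0, 0]])

```text
time: 10.55
tool_pos: [0.5628, -0.1723, 0.0926]
tcp_rot: [0.155, 3.137, -0.0]
wrist_force: [-1.3, -0.5, 5.9]
width: 0.127
grip_force: 69.9
```

Run:
```python
from h import *
F=[]
for k in range(10):
    bot.read_camera("wrist");s=bot.read_state();F.append(s["wrist_force"])
print(np.mean(F,0),s["tool_pos"],s["grip_force"],s["time"])
print(bot.finish_job())
```

```text
[-1.2382  0.2546  5.7973] [ 0.5629 -0.1723  0.0926] 69.94996905326843 11.05
the job is handed in; nothing more can be done
None
```

The knob is on the spindle and the robot is still holding it pressed about 10 mm down (9–11 mm by the force and height readings); the job was handed in at about 11 s with no verdict shown, and the jar, bowl and sieve were not touched.

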